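Gauge the open gap of a mitre vise

TASK

Find the jaw opening of the small mitre vise with the taper gauge. First turn the vise's cam knob anticlockwise (seen from above) to its stop so that the jaws stand fully open, then take the taper gauge out of the wooden tool block and slide its blade upright down between the two jaw plates until it drags snugly on both of them, gently, without forcing it. Finish with the gauge still held in the gripper at that depth so that it can be read, and leave the things round about alone.

Things in the scene. Friction and masses are not known exactly. Their poses are not given: they have to be found in the camera images.
- mitre_vise: fixed mitre vise, base 136x92 mm. Origin on the bench under the nominal gap; z up, x the direction in which the jaws open, y along the jaw faces. The knob stands on its -x side, a rear block (26 mm thick, 53 mm tall) behind the rear jaw on its +x side. The bed between the jaws is 18 mm above the bench
- front_jaw: front (-x) steel jaw plate, 64 mm wide (y), 10 mm thick, its top 62 mm above the bench. Origin at the middle of the top edge of its inner face (towards the gap); axes as the vise's. The cam knob moves it 3.2 mm along vise -x. Both jaws' inner top edges have a 3 mm 45 degree lead-in chamfer
- rear_jaw: rear (+x) steel jaw plate, same size, origin likewise at the top edge of its inner face. Set by screws; it stays put under the gauge, but its setting differs each time, so the fully open gap is anything from 3.8 to 5.2 mm. The gap along vise x is rear_jaw minus front_jaw origin, its middle halfway
- cam_knob (a joint): angle of the cam knob: 0 jaws closed, 1.4 rad at the stop with the jaws fully open; grows anticlockwise seen from above; about 0.1 Nm of friction, stays where it is left
- knob_grip (a point): middle of the knob's bar grip, on the vertical axis of the knob, about 83 mm above the bench; the bar is 38 mm long along this point's x, 11 mm thick along its y and 24 mm tall (12 mm above and below the point), and this frame turns with the knob. The axis stands 50 mm in front (-x) of the vise's origin
- tool_block: fixed hardwood tool block 104x54 mm, 74 mm tall, origin under its centre, long along its x. The gauge stands in a slot 26 mm from the centre towards -x; a punch, a scriber and a needle stick stand on the +x side and rise to at most 50 mm above the block's top
- gauge: taper gauge, 80 g, upright in the block. Origin: centre of the handle's underside, on the block's top; z up. Handle slab 14 mm thick (x), 28 wide (y), 46 tall. Below it a blade 16 mm wide (y), 61 long, tapering along x from 8 mm thick at the handle to 2 at the nose. Lift it straight up 65 mm to free it. In the vise its x goes along the vise's x, either way round
- gauge_tip (a point): rounded nose of the gauge blade, 61 mm below the gauge's origin. Held across the 28 mm width (by the narrow edges) the blade can swing a little about the line between the fingers and centre itself in the gap; held so, a downward push of about 5 N is a snug drag
- glue_stick: bystander to leave where it is: glue stick, 28 mm thick, 92 mm tall; origin under its centre
- rinse_bottle: bystander to leave where it is: small white bottle, 38 mm thick, 88 mm tall; origin under its centre
- blue_stand: bystander to leave where it is: blue bur stand, 68x78 mm, 68 mm tall; origin under its centre
- flush_cutter: bystander to leave where it is: pliers with blue handles, 57x139 mm, lying; origin under its centre
- marker: bystander to leave where it is: marker pen, 128 mm long, lying; origin under its centre
- tweezers: bystander to leave where it is: steel tweezers, 158 mm long, lying; origin under its centre
- steel_block: bystander to leave where it is: steel dapping block, 38x48 mm, 20 mm tall; origin under its centre
- copper_cuff: bystander to leave where it is: copper cuff, 50x67 mm, 21 mm tall; origin under its centre

How it is judged:
By the outcome, as a careful person would: the job done as asked, in the order asked, and still so for the second after the job is handed in, while the arm keeps its last pose, push and grip.
It also fails if it takes over 58 s, if anything falls off the work surface, if the arm or the gripper's body presses on something with over 40 N, if the wrist force passes 120 N, or if a joint passes its speed limit or range.

ROBOT

A 6-joint arm with a two-finger parallel gripper is mounted at the origin on a cart in front of the work surface, level with it; the furniture and walls round the work are solid. World frame = base frame: x ahead of the robot, y to its left, z up, the work surface at z = 0. Lengths are in m, angles in degrees, forces in N, time in s.
With the tool pointing down it reaches from about 0.25 to 0.725 m from the base axis. Payload 9.7 kg.
Tool frame: the origin (TCP) lies midway between the tips of the shut fingers; the grasp point (between the pads) lies 19 mm behind it; z points along the fingers, y is the line along which they close (so a half turn about z gives the same grasp; the last joint's range is limited). The gripper opens to 85 mm and grips with 20 to 120 N. Pads are 22 mm wide; open, the fingers measure 114 mm over their backs; the gripper's body (76 mm by 85 mm) begins 54 mm behind the grasp point. The pads swing forward as they close: fully open they stand 13 mm farther back than shut.
Start: joints at [-74.255, 4.979, 10.078, 95.1, 0, 90], TCP at [0.149, -0.529, 0.231] pointing down, gripper open.
Joint ranges: [-179.16, 179.16], [-48.56, 103.87], [-65.8, 70.77], [-126.05, 130.52], [-82.76, 87.17], [-180, 180]. Speed limits (degrees/s): [127.2, 127.2, 147.25, 180, 180, 180].

INTERFACE

Orientations are given as [roll, pitch, yaw] about the fixed x, y, z axes, in that order (R = Rz(yaw) Ry(pitch) Rx(roll)).
In Python, from workcell import bot gives the robot as it stands. The module is installed in compiled form; this text tells all that it offers.
- The arm moves only by the tool send_rows, never from a script. Its argument "moves" is one flat list of numbers, 7 for each row, row after row: the shift along the world's x, y, z normalised to -1 to 1, where 1 is 0.025 m, then the turn, a rotation vector about the world's x, y, z normalised to -1 to 1, where 1 is 0.15 rad, then the closure, from -1 (fully open) to 1 (shut), so that 0 is half open. A call has 1 to 8 rows; each row shifts and turns the commanded pose from where the row before left it; what a row does not reach is not made up. A row lasts 1/8 s, in which the tool goes at most 62.5 mm and 10.7 degrees, less where a joint would pass 70% of its speed; a pose out of reach is approached as far as the arm can. A call with a number of a shift or a turn outside -1 to 1 is refused whole. A call with a gripper value outside its range is refused whole. The fingers move at their own pace and stop on an object; "squeeze" is the grip in N (left out, the last holds). Time passes only in rows, so rows that do not move let the fingers close. It gives the time, the measured TCP pose, the force, the opening and the grip force at its end, in the units of the state.
- bot.get_obs(): the state, without advancing time (a new reading comes with each control period).
- bot.camera(name): name is "side" or "top"; returns a dict with "color" (384x512x3 uint8, red, green, blue), "camera_matrix" (3x3 intrinsics, pixels), "D" ([k1, k2, p1, p2, k3] as OpenCV has them; the pictures are not rectified), "R" (3x3) and "t" (3): a world point X has camera coordinates R X + t. Camera axes: x right, y down, z forward; pixel columns grow to the right and rows downward; lengths in m; the calibration is good to about 2 mm. A picture is of the moment at which its call begins. There is no depth.
- bot.job_done(): hands the job in; it is judged then, once.
Trained networks look in the newest picture that a camera, given by its name, has taken for a name from the list of things; names that differ only in an ending like _2 or _b are one class to them, and where a whole thing is asked for, a point or a joint stands for the part that bears it (a point fixed in the world has none). Each returns a list of dicts, best first, with "p" (0 to 1); they miss things now and then, are a little off and sometimes report something else, mostly with a low value. They report only what shows in the picture. A call takes as long as a camera call.
- bot.boxes_of(camera, query): "extent" ([left, top, right, bottom] in pixels, round what is visible of it).
- bot.trace(camera, query): "region" (384x512 bool, what is visible of it) and "extent" ([left, top, right, bottom] in pixels, round what is visible of it).
- bot.landmark_of(camera, query): "pixel" ([column, row] in pixels: a listed point, or the origin of a listed thing).
The state is a dict: "time": time; "q": joint angles; "qd": joint speeds; "joint_efforts": joint torques, N m; "ee_pos": TCP position; "tcp_rot": TCP orientation; "wrist_force": force on the tool from outside, world axes, zero at the start; "torque": the same for the moment, N m; "opening": finger opening in m; "grasp_force": force on a finger pad.
Only numpy, scipy, OpenCV 4.12 (cv2) and the standard library are available. Lean on these libraries where they do the work, as an engineer would, in place of code of your own. Each camera call takes 0.05 s, during which the arm holds its last target. There are 200 camera calls.

## Working session

There is one attempt and no reset: what is moved stays moved. The work goes in short steps, Python scripts to look and compute and a tool call to move; the robot and the scene stay as the last step left them, time stands still between calls to the robot, and variables do not carry over. Pictures are saved under pics/ and viewed, at most 10 in all, crops included, and the job is handed in when it is done.

Besides the shell and the picture viewer there is one more tool, called after "Emit:" as name(argument=value, ...) on one line, values as JSON. send_rows: Moves the arm, as the interface text tells. Its arguments: {"type":"object","properties":{"moves":{"type":"array"},"squeeze":{"type":"number"}},"required":["moves"]}

```bash
mkdir -p pics; cat > h.py <<'E'
import numpy as np, cv2
from workcell import bot
def ray(c,px):
    u=cv2.undistortPoints(np.array([[px]],float),c['camera_matrix'],np.array(c['D'],float)).ravel()
    d=np.array(c['R']).T@np.array([u[0],u[1],1]); o=-np.array(c['R']).T@np.array(c['t']); return o,d/np.linalg.norm(d)
def atz(c,px,z):
    o,d=ray(c,px); return o+d*(z-o[2])/d[2]
def proj(c,X):
    return cv2.projectPoints(np.array(X,float).reshape(-1,1,3),cv2.Rodrigues(np.array(c['R']))[0],np.array(c['t'],float),c['camera_matrix'],np.array(c['D'],float))[0].reshape(-1,2)
def tri(c1,p1,c2,p2):
    A=np.zeros((3,3));b=np.zeros(3);L=[ray(c1,p1),ray(c2,p2)]
    for o,d in L:
        P=np.eye(3)-np.outer(d,d);A+=P;b+=P@o
    x=np.linalg.solve(A,b); return x,[np.linalg.norm((np.eye(3)-np.outer(d,d))@(x-o)) for o,d in L]
E
python3 - <<'E'
from h import *
np.set_printoptions(precision=4,suppress=True)
C={n:bot.camera(n) for n in('top','side')}
for n,c in C.items():
    cv2.imwrite(f'pics/{n}0.png',c['color'][:,:,::-1]); print(n,-np.array(c['R']).T@c['t'],np.array(c['R'])[2],c['camera_matrix'][0])
Z=dict(mitre_vise=0,front_jaw=.062,rear_jaw=.062,knob_grip=.083,tool_block=0,gauge=.074,gauge_tip=.013,glue_stick=0,rinse_bottle=0,blue_stand=0)
for q,z in Z.items():
    L={}
    for n,c in C.items():
        r=bot.landmark_of(n,q)
        if r: L[n]=r[0]['pixel']; print(q,n,np.round(r[0]['pixel'],1),round(r[0]['p'],2),atz(c,r[0]['pixel'],z))
    if len(L)==2: print('   tri',*tri(C['top'],L['top'],C['side'],L['side']))
print(bot.get_obs())
E
```

```text
top [ 0.4094 -0.0673  1.132 ] [ 0.1836  0.0073 -0.983 ] [427.3185   0.     246.1243]
side [0.2267 0.8602 0.9233] [ 0.293  -0.7025 -0.6486] [424.8639   0.     253.8088]
mitre_vise top [164.2 218.1] 0.64 [0.5342 0.1575 0.    ]
mitre_vise side [246.8 260.4] 0.69 [0.5374 0.1588 0.    ]
   tri [ 0.5359  0.1581 -0.0008] [np.float64(0.0017144601406035014), np.float64(0.0017144601406036601)]
front_jaw top [157.6 214.4] 0.56 [0.5365 0.1622 0.062 ]
front_jaw side [246.9 245.7] 0.82 [0.5367 0.1596 0.062 ]
   tri [0.536  0.1616 0.0644] [np.float64(0.00014961711476607926), np.float64(0.00014961711476606078)]
rear_jaw top [158.7 215.3] 0.6 [0.5342 0.1593 0.062 ]
rear_jaw side [278.9 169.1] 0.73 [ 0.5754 -0.1879  0.062 ]
   tri [0.4923 0.1051 0.3027] [np.float64(0.013976251317531973), np.float64(0.013976251317532131)]
knob_grip top [156. 235.] 0.46 [0.4834 0.1589 0.083 ]
knob_grip side [262.6 243. ] 0.48 [0.4951 0.1514 0.083 ]
   tri [0.4874 0.1582 0.0917] [np.float64(0.004817076836253208), np.float64(0.004817076836253284)]
tool_block top [281.  197.9] 0.76 [ 0.5928 -0.1529  0.    ]
tool_block side
[... 814 characters left out ...]
 top [332.7 159.6] 0.74 [ 0.7003 -0.2934  0.    ]
blue_stand side [253.7 155.2] 0.75 [ 0.7142 -0.3033  0.    ]
   tri [ 0.7031 -0.2902  0.0104] [np.float64(0.005378163711294286), np.float64(0.005378163711294267)]
{'time': 1.1, 'q': array([-74.2537,   4.9777,  10.0777,  95.1001,   0.0008,  89.9997]), 'qd': array([ 0.0046, -0.0242,  0.0111, -0.0553, -0.0314,  0.0507]), 'joint_efforts': array([  0.0002, -52.0114,  46.4863,   0.0017,  -0.    ,  -0.    ]), 'ee_pos': array([ 0.1493, -0.5293,  0.2313]), 'tcp_rot': array([-180.    ,   -0.0008,   15.7466]), 'wrist_force': array([0.6074, 1.0742, 0.2396]), 'torque': array([ 0.0065,  0.0237, -0.0373]), 'grasp_force': 0.0, 'opening': 0.08520403316496711}
```

```bash
python3 - <<'E'
import cv2,numpy as np
t=cv2.imread('pics/top0.png');s=cv2.imread('pics/side0.png')
f=lambda im,x,y,w,h,k:cv2.resize(im[y:y+h,x:x+w],None,fx=k,fy=k,interpolation=cv2.INTER_CUBIC)
m=np.vstack([np.hstack([f(t,115,180,80,60,5),f(t,240,165,80,60,5)]),np.hstack([f(s,205,205,80,60,5),f(s,235,135,80,60,5)])])
cv2.imwrite('pics/m0.png',m)
E
```

```text
(no output)
```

View pics/m0.png

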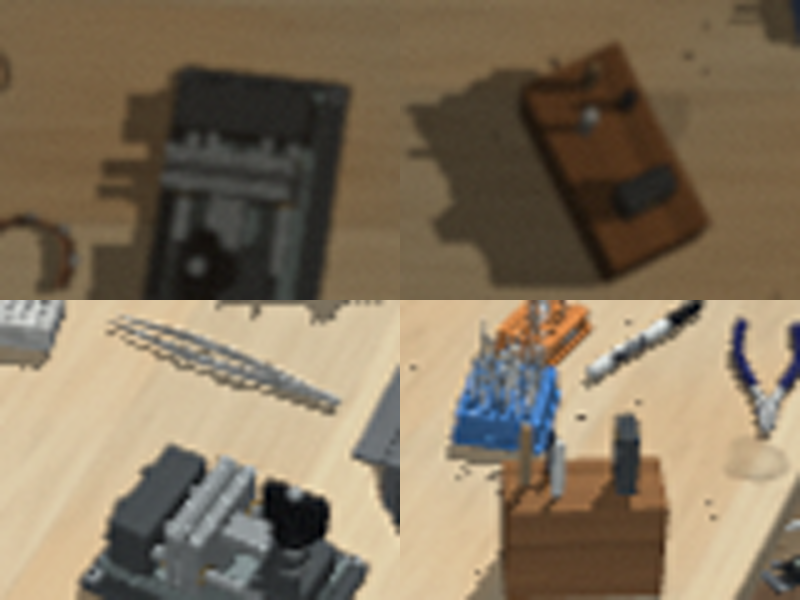

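View pics/top0.png

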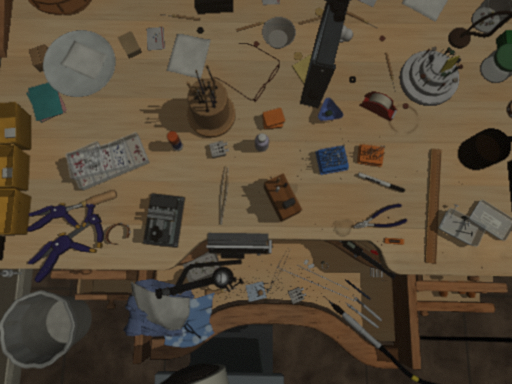

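```bash
cat > fit.py <<'E'
from h import *
from scipy.optimize import minimize
def box(cx,cy,yaw,lx,ly,z0,z1,ox=0,oy=0):
    p=np.array([[ox+a*lx/2,oy+b*ly/2,z] for a in(-1,1) for b in(-1,1) for z in(z0,z1)])
    c,s=np.cos(yaw),np.sin(yaw); return np.c_[cx+c*p[:,0]-s*p[:,1],cy+s*p[:,0]+c*p[:,1],p[:,2]]
def mask(c,boxes,k=8):
    m=np.zeros((384*2,512*2),np.uint8)
    for b in boxes:
        h=cv2.convexHull(((proj(c,b)+.5)*2*16).astype(np.int32)); cv2.fillConvexPoly(m,h,255,cv2.LINE_8,4)
    return cv2.resize(m,(512,384),interpolation=cv2.INTER_AREA)/255.
def fit(C,M,model,x0,scale):
    def cost(x): return sum(np.abs(mask(C[n],model(x))-M[n]).sum()/M[n].sum() for n in M)
    best=None
    for k in range(4):
        r=minimize(cost,x0 if best is None else best.x,method='Nelder-Mead',options=dict(initial_simplex=np.vstack([x0 if best is None else best.x]+[(np.array(x0) if best is None else best.x)+np.eye(len(x0))[i]*scale[i]*(1 if k%2 else -1) for i in range(len(x0))]),maxiter=300))
        best=r
    return best.x,best.fun
E
python3 - <<'E'
from fit import *
np.set_printoptions(precision=4,suppress=True)
C={n:bot.camera(n) for n in('top','side')}
M={}
for q in('tool_block','gauge','mitre_vise','front_jaw','rear_jaw','knob_grip'):
    for n in C:
        r=bot.trace(n,q)
        if r: M[q,n]=r[0]['region'].astype(float); print(q,n,round(r[0]['p'],2),M[q,n].sum(),r[0]['extent'])
g=lambda q:{n:M[q,n] for n in C if (q,n) in M}
def tb(x): return [box(*x,.104,.054,0,.074)]
x0=[.585,-.155,np.radians(30)]
for ns in (['top'],['side'],['top','side']):
    x,f=fit(C,{n:M['tool_block',n] for n in ns},tb,x0,[.01,.01,.15]);print('block',ns,x[:2],np.degrees(x[2]),f)
ga=lambda x:[box(*x,.014,.028,.074,.120)]
for ns in (['top'],['side'],['top','side']):
  if all(('gauge',n) in M for n in ns):
    x,f=fit(C,{n:M['gauge',n] for n in ns},ga,[.565,-.163,np.radians(30)],[.01,.01,.15]);print('gauge',ns,x[:2],np.degrees(x[2]),f)
# vise: x,y,yaw,base offset, base height
def vi(x):
    return [box(*x[:3],.136,.092,0,.018,x[3]),box(*x[:3],.012,.064,0,.062,-.005),box(*x[:3],.012,.064,0,.062,.007),box(*x[:3],.026,.064,0,.053,.0255),box(*x[:3],.03,.03,0,.095,-.05)]
for ns in (['top'],['side'],['top','side']):
    x,f=fit(C,{n:M['mitre_vise',n] for n in ns},vi,[.535,.158,np.radians(-7),-.02],[.01,.01,.1,.01]);print('vise',ns,x[:2],np.degrees(x[2]),x[3],f)
ims=[]
for n,(u,v) in (('top',(164,220)),('side',(246,250))):
    im=C[n]['color'][:,:,::-1][v-34:v+34,u-28:u+28]
    im=cv2.resize(im,None,fx=7,fy=7,interpolation=cv2.INTER_LANCZOS4); ims.append(cv2.convertScaleAbs(im,alpha=2.0 if n=='top' else 1.2,beta=0))
cv2.imwrite('pics/v1.png',np.hstack(ims))
E
```

```text
tool_block top 0.82 1014.0 [263.1, 171.8, 301.9, 223.1]
tool_block side 0.88 866.0 [258.5, 160.3, 291.8, 196.7]
gauge side 0.63 52.0 [277.4, 157.3, 280.5, 169.2]
mitre_vise top 0.78 1821.0 [141.4, 194.3, 188.7, 248.4]
mitre_vise side 0.84 1643.0 [221.1, 232.0, 282.9, 284.3]
front_jaw top 0.56 174.0 [144.1, 213.2, 172.2, 229.2]
front_jaw side 0.68 210.0 [231.0, 285.7, 254.5, 311.6]
rear_jaw top 0.55 132.0 [148.5, 210.0, 172.5, 218.2]
rear_jaw side 0.49 136.0 [236.8, 236.5, 253.1, 262.9]
knob_grip top 0.53 132.0 [152.4, 226.4, 166.3, 241.9]
knob_grip side 0.2 244.0 [244.4, 237.7, 258.4, 264.7]
block ['top'] [ 0.5877 -0.1522] 26.550546927731954 0.10701550837297445
block ['side'] [ 0.5903 -0.1513] 23.364110862037876 0.10738124349046779
block ['top', 'side'] [ 0.589  -0.1521] 23.710913338941825 0.24817681294017077
gauge ['side'] [ 0.5654 -0.1621] 18.905980827570158 0.6255656108597285
vise ['top'] [0.5328 0.1559] -6.400890121369842 -0.004210240083858815 0.06309612257863056
vise ['side'] [0.5425 0.1534] -6.137096910966742 -0.007664426236831438 0.10274127910445979
vise ['top', 'side'] [0.5466 0.1542] -6.993192207138478 -0.016896981643862406 0.1943443930331363
```

View pics/v1.png

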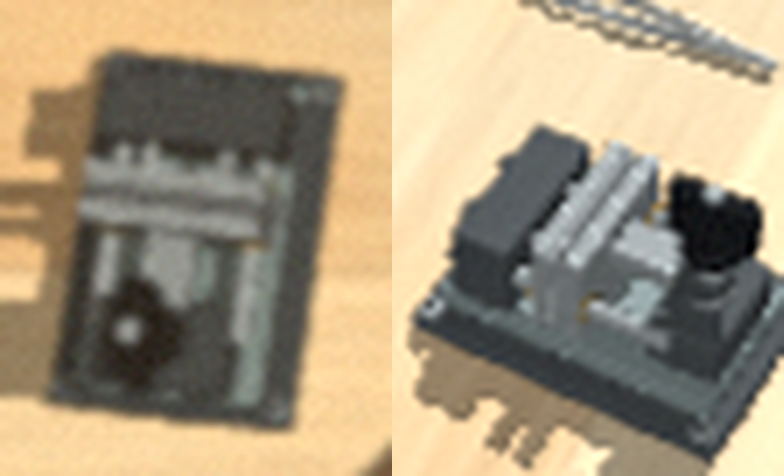

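```bash
python3 - <<'E'
from fit import *
np.set_printoptions(precision=4,suppress=True)
C={n:bot.camera(n) for n in('top','side')}
T=lambda X,Y:((X+.5)/7-.5+136,(Y+.5)/7-.5+186)
S=lambda X,Y:((X-392+.5)/7-.5+218,(Y+.5)/7-.5+216)
print('spot',tri(C['top'],T(127,330),C['side'],S(714,195)), atz(C['top'],T(130,328),.083),atz(C['side'],S(715,222),.083))
a,b=atz(C['top'],T(82,193),.062),atz(C['top'],T(270,215),.062);print('top gap',a,b,(a+b)/2,np.degrees(np.arctan2(*(b-a)[[0,1]])),np.linalg.norm(b-a))
a,b=atz(C['side'],S(632,152),.062),atz(C['side'],S(557,255),.062);print('side gap',a,b,(a+b)/2,np.linalg.norm(b-a))
# gauge handle top corners in m0 montage top-right: crop (240,165) x5 ; side (235,135)
G=lambda X,Y,x,y:((X+.5)/5-.5+x,(Y+.5)/5-.5+y)
print(atz(C['top'],G(646-400,193,240,165),.120), atz(C['side'],G(626-400,419-300,235,135),.12), atz(C['side'],G(624-400,491-300,235,135),.074))
e1,e2=atz(C['top'],G(622-400,208,240,165),.12),atz(C['top'],G(672-400,180,240,165),.12);print(e1,e2)
for z in(.05,.1,.15): print('bar',atz(C['top'],(208,235),z),atz(C['top'],(272,235),z))
for q in('front_jaw','rear_jaw','knob_grip'):
  print(q,[ (n,[(np.round(r['pixel'],1),round(r['p'],2)) for r in bot.landmark_of(n,q)[:3]]) for n in C])
E
```

```text
spot (array([0.4881, 0.1621, 0.0952]), [np.float64(0.00018430118425259877), np.float64(0.0001843011842526912)]) [0.4896 0.1637 0.083 ] [0.4867 0.1641 0.083 ]
top gap [0.5393 0.1883 0.062 ] [0.5322 0.1204 0.062 ] [0.5358 0.1543 0.062 ] -174.06514325268867 0.06819445565067334
side gap [0.5367 0.1262 0.062 ] [0.5418 0.1859 0.062 ] [0.5392 0.1561 0.062 ] 0.05992055447562166
[ 0.5608 -0.1625  0.12  ] [ 0.5686 -0.1699  0.12  ] [ 0.5623 -0.1559  0.074 ]
[ 0.5534 -0.151   0.12  ] [ 0.5673 -0.1749  0.12  ]
bar [0.4874 0.035  0.05  ] [ 0.4897 -0.1264  0.05  ]
bar [0.4838 0.0303 0.1   ] [ 0.486  -0.1237  0.1   ]
bar [0.4802 0.0255 0.15  ] [ 0.4823 -0.1209  0.15  ]
front_jaw [('top', [(array([159. , 211.4]), 0.74)]), ('side', [(array([250.4, 246. ]), 0.69)])]
rear_jaw [('top', [(array([331.1, 159.1]), 0.61), (array([157. , 215.3]), 0.44)]), ('side', [(array([249.7, 244.8]), 0.49), (array([248.4, 217.9]), 0.34), (array([210.8, 210.2]), 0.22)])]
knob_grip [('top', [(array([155.4, 233.1]), 0.41)]), ('side', [(array([261.2, 243.7]), 0.76)])]
```

```bash
python3 - <<'E'
from fit import *
C={n:bot.camera(n) for n in('top','side')}
ims=[]
for n,(u,v) in (('top',(155,234)),('side',(264,247))):
    im=sum(bot.camera(n)['color'].astype(float) for _ in range(3))/3
    im=im[:,:,::-1][v-14:v+14,u-14:u+14]
    im=cv2.resize(im,None,fx=14,fy=14,interpolation=cv2.INTER_CUBIC); ims.append(np.clip(255*(np.clip(im,0,255)/255/(.5 if n=='top' else .8))**.5,0,255).astype(np.uint8))
cv2.imwrite('pics/k1.png',np.hstack(ims))
E
```

```text
(no output)
```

View pics/k1.png

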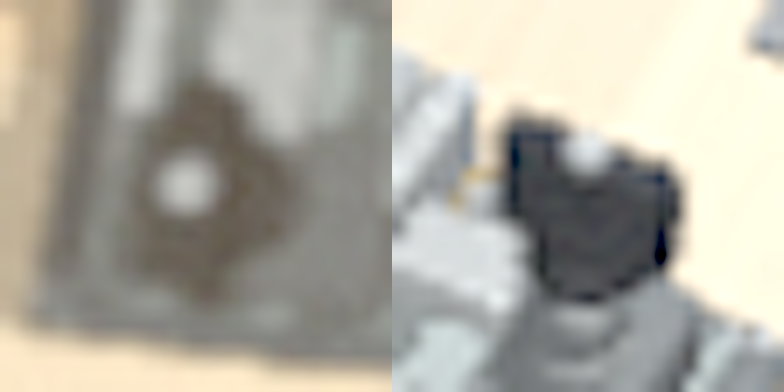

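```bash
python3 - <<'E'
from fit import *
np.set_printoptions(precision=4,suppress=True)
C={n:bot.camera(n) for n in('top','side')}
P=lambda n,X,Y:((X-(392 if n=='side' else 0)+.5)/14-.5+(141 if n=='top' else 250),(Y+.5)/14-.5+(220 if n=='top' else 233))
for n,a,b in(('side',(512,112),(672,172)),('top',(200,80),(200,300))):
    A,B=atz(C[n],P(n,*a),.095),atz(C[n],P(n,*b),.095 if n=='side' else .08);print(n,A,B,np.degrees(np.arctan2(*(A-B)[[1,0]])),np.linalg.norm(A-B))
for yaw in(-50,-30,-20,-10,0,10,20,30,50):
    a=np.radians(yaw);d=np.array([np.cos(a),np.sin(a),0]);e=np.array([-d[1],d[0],0]);c0=np.array([.488,.1615,.095])
    q=[c0+.019*s*d+.0055*t*e for s,t in((1,1),(1,-1),(-1,-1),(-1,1))]
    out=[]
    for n in C:
        p=proj(C[n],q); out.append(np.round(((p+.5)-((141,220) if n=='top' else (250,233)))*14+((0,0) if n=='top' else (392,0))).astype(int).tolist())
    print(yaw,out)
E
```

```text
side [0.5053 0.1583 0.095 ] [0.4724 0.1602 0.095 ] -3.206015285417456 0.03291451348390922
top [0.506  0.1604 0.095 ] [0.469  0.1616 0.08  ] -1.7970222608787065 0.03992277535407466
-50 [[[257, 90], [296, 140], [119, 280], [81, 230]], [[533, 85], [588, 73], [652, 220], [595, 233]]]
-30 [[[222, 74], [275, 106], [155, 296], [101, 263]], [[506, 104], [553, 78], [679, 201], [632, 228]]]
-20 [[[202, 71], [261, 93], [174, 300], [115, 277]], [[496, 115], [536, 84], [688, 189], [648, 222]]]
-10 [[[183, 71], [245, 83], [194, 300], [132, 288]], [[490, 128], [521, 92], [694, 176], [663, 214]]]
0 [[[163, 74], [226, 75], [214, 296], [150, 295]], [[486, 142], [509, 101], [698, 163], [676, 204]]]
10 [[[144, 81], [207, 71], [233, 289], [170, 299]], [[485, 155], [498, 113], [698, 149], [686, 192]]]
20 [[[126, 91], [187, 70], [251, 279], [190, 300]], [[488, 169], [491, 125], [695, 135], [693, 179]]]
30 [[[110, 104], [167, 73], [267, 266], [210, 297]], [[494, 183], [486, 138], [688, 122], [697, 166]]]
50 [[[86, 137], [130, 89], [291, 233], [247, 281]], [[514, 207], [487, 166], [668, 99], [696, 138]]]
```

View pics/side0.png

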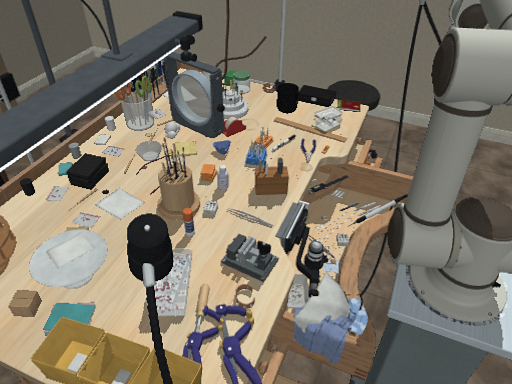

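```bash
python3 - <<'E'
from h import *
np.set_printoptions(precision=3,suppress=True)
C={n:bot.camera(n) for n in('top','side')}
print(tri(C['top'],(222,277),C['side'],(316,246)))
print('plate',tri(C['top'],(208,236),C['side'],(286,240)),tri(C['top'],(272,236),C['side'],(304,207)))
print(bot.get_obs()['time'])
E
```

```text
(array([ 0.382,  0.002, -0.032]), [np.float64(0.0006241627490499431), np.float64(0.0006241627490498436)])
plate (array([ 0.477,  0.038, -0.007]), [np.float64(0.011923128864582886), np.float64(0.011923128864582832)]) (array([ 0.478, -0.133, -0.021]), [np.float64(0.01424125481433045), np.float64(0.014241254814330471)])
2.8
```

Emit:
send_rows(moves=[0.4,1,0,0,0,-0.3,-1,0.4,1,0,0,0,-0.3,-1,0.4,1,0,0,0,-0.3,-1,0.4,1,0,0,0,-0.3,-1,0.4,1,0,0,0,-0.3,-1,0.4,1,0,0,0,-0.3,-1,0.4,1,0,0,0,-0.3,-1,0.4,1,0,0,0,-0.3,-1])

```text
time: 3.8
ee_pos: [0.2295, -0.3286, 0.2314]
tcp_rot: [180.0, -0.0, -5.0]
wrist_force: [-0.6, 0.6, 0.1]
opening: 0.0853
grasp_force: 0.0
```

```bash
python3 -c "
from h import *
o=bot.get_obs();print(o['time'],o['q'],o['ee_pos'],o['tcp_rot'])"
```

```text
3.8 [-5.50702351e+01 -1.52686997e+01 -8.67742312e+00  9.65708919e+01
  1.48432920e-03  1.29905698e+02] [ 0.22946316 -0.32855095  0.23138341] [ 1.79985315e+02 -1.42159509e-02 -4.97593063e+00]
```

Emit:
send_rows(moves=[0.49,0.93,0,0,0,1,-1,0.49,0.93,0,0,0,1,-1,0.49,0.93,0,0,0,1,-1,0.49,0.93,0,0,0,1,-1,0.49,0.93,0,0,0,1,-1,0.49,0.93,0,0,0,1,-1,0.49,0.93,0,0,0,1,-1,0.49,0.93,0,0,0,1,-1])

```text
time: 4.8
ee_pos: [0.3276, -0.1426, 0.2314]
tcp_rot: [180.0, 0.0, 64.2]
wrist_force: [0.4, -0.0, -0.1]
opening: 0.0854
grasp_force: 0.0
```

Emit:
send_rows(moves=[0.49,0.93,0,0,0,1,-1,0.49,0.93,0,0,0,1,-1,0.49,0.93,0,0,0,1,-1,0.49,0.93,0,0,0,1,-1,0.49,0.93,0,0,0,1,-1,0.49,0.93,0,0,0,1,-1,0.49,0.93,0,0,0,1,-1,0.49,0.93,0,0,0,1,-1])

```text
time: 5.8
ee_pos: [0.4256, 0.0435, 0.2314]
tcp_rot: [180.0, 0.0, 132.9]
wrist_force: [0.4, -0.6, 0.4]
opening: 0.0853
grasp_force: 0.0
```

Emit:
send_rows(moves=[0.49,0.93,-0.3,0,0,1,-1,0.49,0.93,-0.3,0,0,1,-1,0.49,0.93,-0.3,0,0,1,-1,0.49,0.93,-0.3,0,0,1,-1,0.49,0.93,-0.3,0,0,1,-0.6,0,0,0,0,0,0,-0.3])

```text
time: 6.55
ee_pos: [0.4865, 0.1599, 0.1928]
tcp_rot: [-180.0, -0.1, 175.7]
wrist_force: [0.9, 0.4, 0.3]
opening: 0.0558
grasp_force: 0.0
```

```bash
python3 -c "
from h import *
o=bot.get_obs();print(o['time'],o['q'],o['ee_pos'],o['tcp_rot'],o['opening'])"
```

```text
6.55 [ 1.81883002e+01 -7.56038331e-01 -1.05493356e-01  9.07402042e+01
  5.96531043e-03  2.24607379e+01] [0.48654368 0.15988857 0.19275203] [-1.79971258e+02 -8.51368193e-02  1.75727536e+02] 0.055765138548110035
```

Emit:
send_rows(moves=[0.06,0.06,-0.9,0,0,0,-0.3,0,0,-0.9,0,0,0,-0.3,0,0,-0.9,0,0,0,-0.3,0,0,-0.9,0,0,0,-0.3,0,0,-0.9,0,0,0,-0.3,0,0,-0.4,0,0,0,-0.3,0,0,0,0,0,0,-0.3])

```text
time: 7.42
ee_pos: [0.4877, 0.16, 0.0713]
tcp_rot: [-180.0, -0.0, 175.5]
wrist_force: [-0.4, 0.9, 0.3]
opening: 0.0553
grasp_force: 0.0
```

```bash
python3 - <<'E'
from h import *
ims=[]
for n,(u,v) in (('top',(160,222)),('side',(250,247))):
    im=bot.camera(n)['color'][:,:,::-1][v-40:v+40,u-40:u+40]
    im=cv2.resize(im,None,fx=5,fy=5,interpolation=cv2.INTER_CUBIC); ims.append(cv2.convertScaleAbs(im,alpha=1.8 if n=='top' else 1.2))
cv2.imwrite('pics/k2.png',np.hstack(ims))
E
```

```text
(no output)
```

View pics/k2.png

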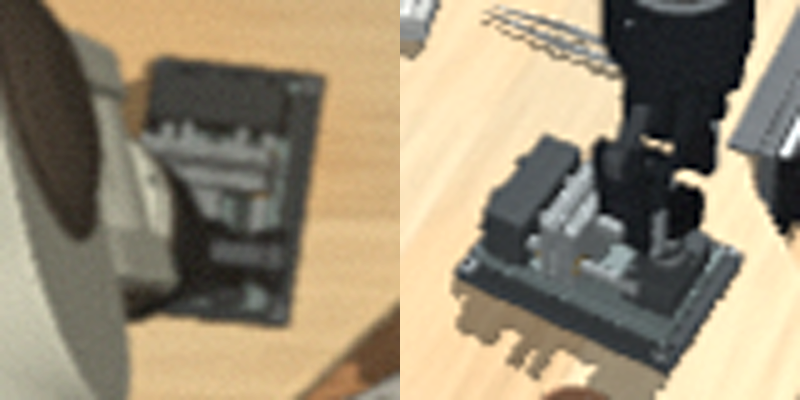

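The fingers straddle the knob (side crop about (650,200)), clear of the jaws. Next I close them on the bar.

Emit:
send_rows(moves=[0,0,0,0,0,0,1,0,0,0,0,0,0,1,0,0,0,0,0,0,1,0,0,0,0,0,0,1,0,0,0,0,0,0,1,0,0,0,0,0,0,1], squeeze=40)

```text
time: 8.28
ee_pos: [0.4883, 0.1606, 0.0721]
tcp_rot: [180.0, 0.1, 175.6]
wrist_force: [-0.8, 0.6, 6.2]
opening: 0.0104
grasp_force: 53.5
```

```bash
python3 -c "
from h import *
o=bot.get_obs();print(o)"
```

```text
{'time': 8.275, 'q': array([ 1.82022190e+01, -7.41630821e-02, -1.27546545e+01,  7.72454353e+01,
        8.55836763e-03,  2.25922899e+01]), 'qd': array([-0.12067283,  0.01560935, -0.06662779, -0.03707558,  0.02294296,
       -0.01327942]), 'joint_efforts': array([ -0.31541102, -43.64383578,  44.1516602 ,  -0.44813384,
        -0.12882382,   0.06507652]), 'ee_pos': array([0.48834384, 0.16062506, 0.07213563]), 'tcp_rot': array([1.79963642e+02, 6.51011807e-02, 1.75609914e+02]), 'wrist_force': array([-0.79800075,  0.61826673,  6.20017172]), 'torque': array([0.04288465, 0.19359108, 0.09794309]), 'grasp_force': 53.458441128605045, 'opening': 0.010366454414843585}
```

Emit:
send_rows(moves=[0,0,0.05,0,0,0.5,1,0,0,0,0,0,1,1,0,0,0,0,0,1,1,0,0,0,0,0,1,1,0,0,0,0,0,1,1,0,0,0,0,0,1,1,0,0,0,0,0,1,1,0,0,0,0,0,1,1])

```text
time: 9.28
ee_pos: [0.4885, 0.1602, 0.0722]
tcp_rot: [-179.9, -0.0, -119.7]
wrist_force: [4.4, -2.2, -3.9]
opening: 0.0101
grasp_force: 51.7
```

Emit:
send_rows(moves=[0,0,0,0,0,0.7,1,0,0,0,0,0,0.5,1,0,0,0,0,0,0,1])

```text
time: 9.65
ee_pos: [0.4886, 0.1602, 0.0722]
tcp_rot: [-179.9, -0.0, -109.6]
wrist_force: [5.4, -1.0, -3.9]
opening: 0.01
grasp_force: 51.6
```

```bash
python3 -c "
from h import *
o=bot.get_obs();print(o['q'],o['torque'],o['wrist_force'],o['tcp_rot'],o['ee_pos'])"
```

```text
[ 1.81777532e+01 -3.06537331e-02 -1.27010873e+01  7.72859312e+01
 -5.43982071e-02 -5.21726511e+01] [-0.29285884 -1.07396531  0.14033725] [ 5.39778269 -1.02478837 -3.86904995] [-1.79932173e+02 -1.62062577e-02 -1.09649626e+02] [0.48860961 0.16015167 0.07222605]
```

Emit:
send_rows(moves=[0,0,0,0,0,0.5,1,0,0,0,0,0,0.3,1,0,0,0,0,0,0,1])

```text
time: 10.02
ee_pos: [0.4886, 0.1601, 0.0723]
tcp_rot: [-179.9, -0.0, -102.9]
wrist_force: [5.3, -1.3, -5.0]
opening: 0.0102
grasp_force: 57.1
```

```bash
python3 -c "
from h import *
o=bot.get_obs();print(o['q'],o['torque'],o['wrist_force'],o['tcp_rot'],o['ee_pos'])"
```

```text
[ 1.81670944e+01 -3.23332016e-02 -1.26997578e+01  7.72882862e+01
 -4.11204520e-02 -5.89309321e+01] [-0.0771298  -1.11298489 -0.9836389 ] [ 5.29929185 -1.30570497 -4.97183325] [-1.79940843e+02 -1.23651790e-02 -1.02901996e+02] [0.48861568 0.1601225  0.07225299]
```

Emit:
send_rows(moves=[0,0,0,0,0,0,0.5,0,0,0,0,0,0,0.5,0,0,0,0,0,0,0.5,0,0,0.5,0,0,0,0.5,0,0,1,0,0,0,0.5,0,0,1,0,0,0,0,0,0,1,0,0,0,-0.5,0,0,1,0,0,0,-1])

```text
time: 11.02
ee_pos: [0.488, 0.1604, 0.1869]
tcp_rot: [-180.0, 0.0, -102.8]
wrist_force: [0.6, -1.5, -0.2]
opening: 0.0747
grasp_force: 0.0
```

```bash
python3 -c "
from h import *
o=bot.get_obs();print(o['time'],o['q'],o['torque'],o['wrist_force'],o['tcp_rot'],o['ee_pos'],o['opening'])"
```

```text
11.025 [ 1.81967346e+01 -7.54369803e-01 -7.48214404e-01  8.99522715e+01
  3.85378816e-03 -5.90473687e+01] [0.03693003 0.0299915  0.00236224] [ 0.56297912 -1.51722016 -0.1991163 ] [-1.79955772e+02  3.10190551e-02 -1.02755883e+02] [0.48797423 0.16042713 0.18691951] 0.07471183490893313
```

```bash
python3 - <<'E'
from fit import *
np.set_printoptions(precision=4,suppress=True)
C={n:bot.camera(n) for n in('top','side')}
G=lambda X,Y:((X-400+.5)/5-.5+240,(Y+.5)/5-.5+165)
P=[atz(C['top'],G(*p),.074) for p in((530,92),(617,42),(710,220),(612,276))]
print(np.array(P),np.mean(P,0)); a=(P[0]+P[1]-P[2]-P[3])/2;print('yaw',np.degrees(np.arctan2(a[1],a[0])),np.linalg.norm(a))
M={}
for n in C:
    r=bot.trace(n,'tool_block');M[n]=r[0]['region'].astype(float)
    r=bot.trace(n,'gauge');print(n,[(x['extent'],round(x['p'],2)) for x in r[:2]]); r=bot.landmark_of(n,'gauge');print([(x['pixel'],atz(C[n],x['pixel'],.074)) for x in r[:1]])
def err(p):
    c=[]
    return c
# per-camera offsets, shared yaw, with/without gauge handle
for g in(0,1):
  def mod(x): return [box(*x,.104,.054,0,.074)]+([box(*x,.014,.028,.07,.12,-.026)] if g else [])
  for y in range(16,36,2):
    f=[fit(C,{n:M[n]},lambda x:mod([x[0],x[1],np.radians(y)]),[.588,-.152],[.006,.006]) for n in C]
    print(g,y,[(np.round(a,4),round(b,3)) for a,b in f])
E
```

```text
[[ 0.6183 -0.1085  0.074 ]
 [ 0.6448 -0.1524  0.074 ]
 [ 0.5546 -0.1986  0.074 ]
 [ 0.5258 -0.1498  0.074 ]] [ 0.5859 -0.1523  0.074 ]
yaw 25.573635302513487 0.10127905985904938
top [([282.0, 199.4, 298.9, 208.8], 0.6)]
[([289.9, 205.8], array([ 0.5612, -0.1695,  0.074 ]))]Traceback (most recent call last):
  File "<stdin>", line 9, in <module>
IndexError: list index out of range
```

Emit:
send_rows(moves=[0.22,-0.93,0,0,0,-1,-1,0.22,-0.93,0,0,0,-1,-1,0.22,-0.93,0,0,0,-1,-1,0.22,-0.93,0,0,0,-1,-1,0.22,-0.93,0,0,0,-1,-1,0.22,-0.93,0,0,0,-1,-1,0.22,-0.93,0,0,0,0,-1,0.22,-0.93,0,0,0,0,-1])

```text
time: 12.32
ee_pos: [0.5317, -0.0264, 0.1839]
tcp_rot: [180.0, -0.1, -154.3]
wrist_force: [-0.3, 0.2, 0.4]
opening: 0.0856
grasp_force: 0.0
```

Emit:
send_rows(moves=[0.22,-0.93,0,0,0,0,-1,0.22,-0.93,0,0,0,0,-0.7,0.22,-0.93,0,0,0,0,-0.5,0.22,-0.93,0,0,0,0,-0.3,0.22,-0.93,0,0,0,0,-0.3,0.2,-0.9,0,0,0,0,-0.3,0,0,0,0,0,0,-0.3])

```text
time: 13.2
ee_pos: [0.5646, -0.1659, 0.1844]
tcp_rot: [180.0, -0.0, -154.4]
wrist_force: [-0.6, 0.6, 0.4]
opening: 0.0557
grasp_force: 0.0
```

```bash
python3 - <<'E'
from h import *
o=bot.get_obs();print(o['time'],o['q'],o['tcp_rot'],o['ee_pos'],o['opening'])
ims=[]
for n,(u,v) in (('top',(285,200)),('side',(275,175))):
    im=bot.camera(n)['color'][:,:,::-1][v-40:v+40,u-40:u+40]
    im=cv2.resize(im,None,fx=5,fy=5,interpolation=cv2.INTER_CUBIC); ims.append(cv2.convertScaleAbs(im,alpha=1.8 if n=='top' else 1.2))
cv2.imwrite('pics/g2.png',np.hstack(ims))
E
```

```text
13.2 [-1.63753578e+01  9.62617409e+00  1.00050057e+01  9.04279926e+01
 -5.34640609e-03 -4.19543817e+01] [ 1.79971110e+02 -4.01342030e-02 -1.54420964e+02] [ 0.5645534  -0.16592101  0.18441446] 0.055670186056869526
```

View pics/g2.png

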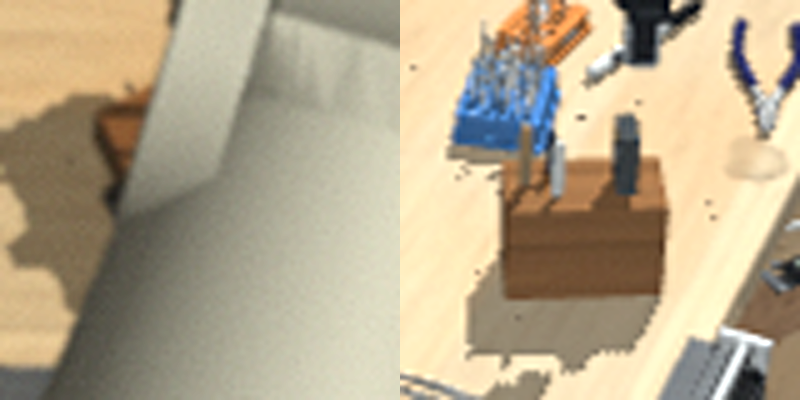

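```bash
python3 - <<'E'
from fit import *
C={n:bot.camera(n) for n in('top','side')}
b=box(.5635,-.1634,np.radians(25.5),.014,.028,.074,.12)
print(np.round(((proj(C['side'],b)+.5)-(235,135))*5+(400,0)).tolist())
print('top',np.round(((proj(C['top'],b)[1::2]+.5)-(240,165))*5+(400,0)).tolist())
B=box(.587,-.1522,np.radians(25.5),.104,.054,0,.074)
print(np.round(((proj(C['side'],B)+.5)-(235,135))*5+(400,0)).tolist())
E
```

```text
[[636.0, 171.0], [640.0, 114.0], [640.0, 198.0], [644.0, 140.0], [614.0, 171.0], [618.0, 114.0], [618.0, 198.0], [621.0, 141.0]]
top [[681.0, 189.0], [628.0, 213.0], [668.0, 163.0], [616.0, 187.0]]
[[656.0, 245.0], [663.0, 158.0], [664.0, 297.0], [671.0, 210.0], [503.0, 248.0], [504.0, 161.0], [506.0, 301.0], [508.0, 213.0]]
```

Emit:
send_rows(moves=[-0.04,0.11,-0.8,0,0,0,-0.3,0,0,-0.8,0,0,0,-0.3,0,0,-0.8,0,0,0,-0.3,0,0,-0.8,0,0,0,-0.3,0,0,-0.8,0,0,0,-0.3,0,0,-0.2,0,0,0,-0.3,0,0,0,0,0,0,-0.3])

```text
time: 14.28
ee_pos: [0.5635, -0.1612, 0.0804]
tcp_rot: [-180.0, 0.0, -154.3]
wrist_force: [-0.4, -0.6, 0.0]
opening: 0.0553
grasp_force: 0.0
```

```bash
python3 - <<'E'
from h import *
o=bot.get_obs();print(o['time'],o['wrist_force'],o['ee_pos'],o['opening'])
n,(u,v)='side',(270,172)
im=bot.camera(n)['color'][:,:,::-1][v-30:v+30,u-30:u+30]
cv2.imwrite('pics/g3.png',cv2.resize(im,None,fx=8,fy=8,interpolation=cv2.INTER_CUBIC))
E
```

```text
14.275 [-0.40733936 -0.5901056   0.03577192] [ 0.56353622 -0.16124298  0.08041722] 0.0553269154778107
```

View pics/g3.png

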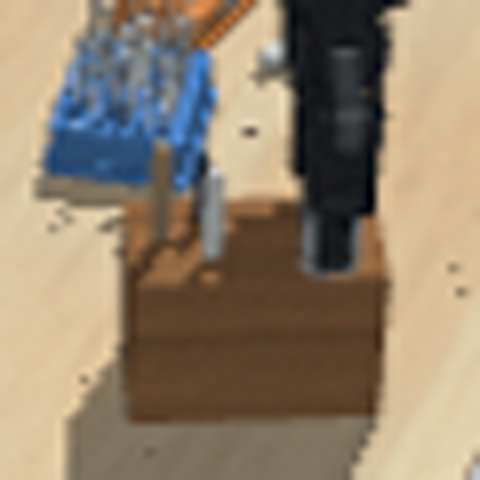

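The finger covers the handle centrally at about (333,245), with slivers of the gauge showing evenly on both sides, so I close here.

Emit:
send_rows(moves=[0,0,0,0,0,0,0,0,0,0,0,0,0,0.3,0,0,0,0,0,0,1,0,0,0,0,0,0,1,0,0,0,0,0,0,1], squeeze=30)

```text
time: 14.95
ee_pos: [0.5643, -0.1624, 0.0809]
tcp_rot: [-179.9, 0.1, -154.3]
wrist_force: [1.8, -4.3, 3.3]
opening: 0.0275
grasp_force: 31.8
```

```bash
python3 - <<'E'
from h import *
o=bot.get_obs();print(o['time'],o['wrist_force'],o['torque'],o['ee_pos'],o['opening'],o['tcp_rot'])
E
```

```text
14.95 [ 1.77596668 -4.29599514  3.29663849] [-1.02836023 -0.52415717  0.01271799] [ 0.56426243 -0.1623914   0.08094309] 0.027547730550452513 [-1.79869398e+02  7.13184960e-02 -1.54346314e+02]
```

Emit:
send_rows(moves=[0.02,-0.05,0.3,0,0,0,1,0,0,0.5,0,0,0,1,0,0,0.5,0,0,0,1,0,0,0.7,0,0,0,1,0,0,0.7,0,0,0,1,0,0,0.7,0,0,0,1,0,0,0.8,0,0,0,1,0,0,0.8,0,0,0,1])

```text
time: 15.95
ee_pos: [0.564, -0.1628, 0.2065]
tcp_rot: [-180.0, 0.0, -154.3]
wrist_force: [0.9, 0.7, -1.1]
opening: 0.0277
grasp_force: 31.3
```

```bash
python3 - <<'E'
from h import *
o=bot.get_obs();print(o['time'],o['wrist_force'],o['torque'],o['ee_pos'],o['opening'],o['tcp_rot'])
n,(u,v)='side',(270,155)
im=bot.camera(n)['color'][:,:,::-1][v-40:v+40,u-40:u+40]
cv2.imwrite('pics/g4.png',cv2.resize(im,None,fx=7,fy=7,interpolation=cv2.INTER_CUBIC))
E
```

```text
15.95 [ 0.87724809  0.67776993 -1.07805237] [-0.01889389 -0.0148675   0.02285142] [ 0.56396465 -0.16278367  0.20649749] 0.027741863565336363 [-1.79993329e+02  1.63860962e-02 -1.54316823e+02]
```

View pics/g4.png

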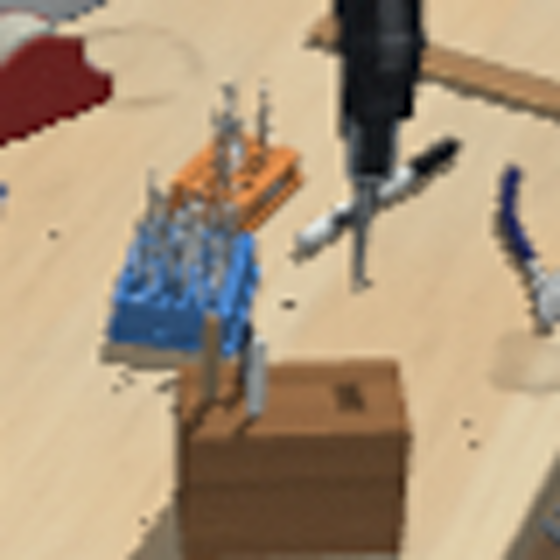

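```bash
python3 - <<'E'
from fit import *
np.set_printoptions(precision=4,suppress=True,linewidth=200)
o=bot.get_obs();p=o['ee_pos']
c=bot.camera('side');tip=(360.5/7-.5+230,287.5/7-.5+115)
print('tip px',tip,'expected',proj(c,[p[0],p[1],p[2]-.068]),atz(c,tip,p[2]-.068))
for n in('top','side'):
  cs=[bot.camera(n) for _ in range(4)]; im=np.mean([x['color'].astype(np.float32).mean(2) for x in cs],0).astype(np.float32);c=cs[0]
  xs=np.arange(-.022,.0221,.001)
  for psi in(-4,-5,-6,-7,-8):
    a=np.radians(psi);ex=np.array([np.cos(a),np.sin(a),0]);ey=np.array([-ex[1],ex[0],0])
    O=np.array([.4884,.1604,.062])+.05*ex
    prof=[]
    for x in xs:
      X=[O+x*ex+y*ey for y in np.arange(-.022,.0221,.001)]
      q=proj(c,X).astype(np.float32); prof.append(cv2.remap(im,q[:,0][None],q[:,1][None],cv2.INTER_CUBIC).mean())
    prof=np.array(prof); print(n,psi,round(float(np.std(np.diff(prof))),2))
    if psi in(-6,): print(np.c_[xs*1000,prof.round()].T.astype(int))
    # per-half gap minima
    for sgn in(-1,1):
      pr=[]
      for x in xs:
        X=[O+x*ex+sgn*y*ey for y in np.arange(.010,.026,.001)]
        q=proj(c,X).astype(np.float32); pr.append(cv2.remap(im,q[:,0][None],q[:,1][None],cv2.INTER_CUBIC).mean())
      if psi==-6: print(sgn,np.array(pr).round().astype(int))
for n in('top','side'):
  for q in('front_jaw','rear_jaw'):
    r=bot.landmark_of(n,q);print(n,q,[(x['pixel'],round(x['p'],2),atz(c if n=='side' else bot.camera('top'),x['pixel'],.062)) for x in r[:1]])
E
```

```text
tip px (281.0, 155.57142857142856) expected [[280.5817 154.4249]] [ 0.5613 -0.1578  0.1414]
top -4 1.51
top -5 1.54
top -6 1.56
[[-22 -20 -19 -18 -17 -16 -15 -14 -13 -12 -11 -10  -9  -8  -7  -6  -5  -4  -3  -2  -1   0   0   1   2   3   4   5   6   7   8   9  10  11  12  13  14  15  16  17  18  19  20  21  22]
 [ 40  40  39  38  37  35  35  37  39  42  44  44  44  43  41  39  37  35  33  32  32  32  34  36  39  41  42  44  44  44  44  43  41  40  40  39  37  34  31  28  25  24  23  23  23]]
-1 [38 38 37 35 34 32 33 35 39 42 44 45 45 43 41 39 37 35 33 31 31 32 34 37 39 42 43 44 45 45 44 43 42 41 40 39 37 35 32 29 26 24 23 23 23]
1 [38 38 37 36 34 33 32 34 37 40 42 43 43 42 40 38 37 35 34 33 33 34 35 37 38 40 42 43 44 44 43 42 40 39 38 38 37 36 34 31 27 25 23 23 23]
top -7 1.58
top -8 1.58
side -4 3.61
side -5 3.59
side -6 3.49
[[-22 -20 -19 -18 -17 -16 -15 -14 -13 -12 -11 -10  -9  -8  -7  -6  -5  -4  -3  -2  -1   0   0   1   2   3   4   5   6   7   8   9  10  11  12  13  14  15  16  17  18  19  20  21  22]
 [ 89  88  86  83  80  78  78  80  84  90  93  93  91  88  85  82  78  75  74  75  77  80  84  88  91  92  91  90  90  90  90  89  84  76  64  54  48  46  45  45  46  47  47  47  46]]
-1 [101  98  94  90  86  83  81  83  86  91  93  93  90  87  85  82  79  78  78  79  80  81  83  87  90  91  91  89  88  89  89  89  88  83  78  73  68  63  59  56  53  52  51  50  50]
1 [89 88 86 84 80 77 74 75 79 85 90 92 90 88 86 82 78 75 74 75 79 83 87 92 94 93 91 89 89 90 90 88 81 69 55 43 38 39 42 44 46 47 47 47 47]
side -7 3.34
side -8 3.16
top front_jaw [([158.2, 213.0], 0.56, array([0.54  , 0.1609, 0.062 ]))]
top rear_jaw [([158.8, 215.1], 0.72, array([0.5347, 0.1591, 0.062 ]))]
side front_jaw [([249.5, 245.3], 0.6, array([0.5309, 0.1555, 0.062 ]))]
side rear_jaw [([247.4, 244.4], 0.46, array([0.5374, 0.1548, 0.062 ]))]
```

Emit:
send_rows(moves=[-0.08,0.5,0,0,0,-0.5,1,-0.08,0.91,0,0,0,-0.5,1,-0.08,0.91,0,0,0,-0.5,1,-0.08,0.91,0,0,0,-0.5,1,-0.08,0.91,0,0,0,-0.5,1,-0.08,0.91,0,0,0,-0.5,1,-0.08,0.91,0,0,0,-0.5,1,-0.08,0.91,0,0,0,-0.2,1])

```text
time: 17.75
ee_pos: [0.5479, 0.0096, 0.2051]
tcp_rot: [180.0, 0.0, 173.8]
wrist_force: [0.4, 0.1, -0.8]
opening: 0.0273
grasp_force: 31.3
```

Emit:
send_rows(moves=[-0.08,0.91,0,0,0,0,1,-0.08,0.91,0,0,0,0,1,-0.08,0.91,0,0,0,0,1,-0.08,0.91,0,0,0,0,1,-0.08,0.91,0,0,0,0,1,-0.08,0.7,0,0,0,0,1,-0.08,0.4,0,0,0,0,1,0,0,0,0,0,0,1])

```text
time: 18.75
ee_pos: [0.5339, 0.1505, 0.205]
tcp_rot: [-180.0, -0.0, 173.9]
wrist_force: [-0.2, -0.5, -0.1]
opening: 0.0275
grasp_force: 31.3
```

```bash
python3 - <<'E'
from fit import *
o=bot.get_obs();print(o['time'],o['wrist_force'],o['torque'],o['ee_pos'],o['opening'],o['tcp_rot'])
for n in('top','side'):
    c=bot.camera(n)
    for q in('gauge_tip','gauge'):
        r=bot.landmark_of(n,q);p=o['ee_pos'];e=[p[0],p[1],p[2]-(.068 if q=='gauge_tip' else .007)]
        print(n,q,[(np.round(x['pixel'],1),round(x['p'],2)) for x in r[:2]],proj(c,e))
E
```

```text
18.75 [-0.22950824 -0.51849768 -0.11182037] [-0.00937475 -0.00222679  0.00414723] [0.5338812  0.15047235 0.20501273] 0.0275473367399165 [-1.79991330e+02 -2.08643685e-03  1.73925799e+02]
top gauge_tip [] [[155.87538128 211.6848896 ]]
top gauge [] [[149.98730467 208.16038356]]
side gauge_tip [(array([243.4, 219.8]), 0.42)] [[249.33851769 224.10902005]]
side gauge [(array([247.6, 220.8]), 0.49), (array([251.6, 205.1]), 0.44)] [[249.42286643 206.87772507]]
```

Emit:
send_rows(moves=[0.08,0.18,-0.6,0,0,0,1,0,0,-0.7,0,0,0,1,0,0,-0.7,0,0,0,1,0,0,-0.4,0,0,0,1,0,0,-0.2,0,0,0,1,0,0,0,0,0,0,1])

```text
time: 19.8
ee_pos: [0.536, 0.1546, 0.14]
tcp_rot: [-180.0, -0.0, 173.9]
wrist_force: [-0.0, -0.1, -0.6]
opening: 0.0277
grasp_force: 31.3
```

```bash
python3 - <<'E'
from fit import *
o=bot.get_obs();print(o['time'],o['wrist_force'],o['ee_pos'],o['tcp_rot'])
cs=[bot.camera('side') for _ in range(3)]
im=np.mean([c['color'] for c in cs],0)[:,:,::-1][215:275,215:290].astype(np.float32)
cv2.imwrite('pics/v5.png',np.clip(cv2.resize(im,None,fx=10,fy=10,interpolation=cv2.INTER_CUBIC)*1.2,0,255).astype(np.uint8))
p=o['ee_pos'];print((proj(cs[0],[[p[0],p[1],p[2]-.068],[p[0],p[1],.062]])+.5-(215,215))*10)
E
```

```text
19.8 [-0.01456748 -0.09206281 -0.57031722] [0.53596139 0.1546047  0.13997712] [-1.79997709e+02 -2.94617497e-03  1.73878134e+02]
[[334.25146544 274.9294402 ]
 [334.20260762 300.00600675]]
```

View pics/v5.png

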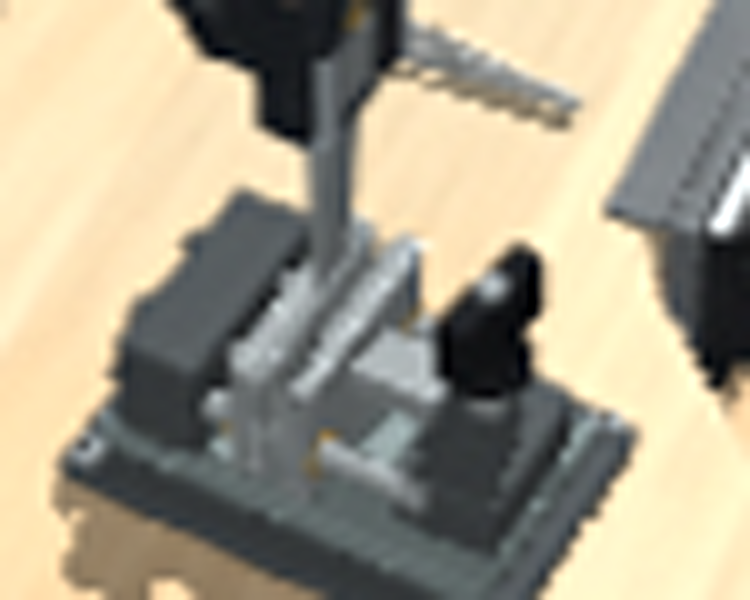

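The jaws now stand open and the knob bar lies across them. The blade tip, near (326,285), is about 2 mm to the rear of the gap middle, near (337,305). I shift forward and descend gently.

Emit:
send_rows(moves=[-0.09,0.01,0,0,0,0,1,0,0,-0.2,0,0,0,1,0,0,-0.2,0,0,0,1,0,0,-0.12,0,0,0,1,0,0,0,0,0,0,1])

```text
time: 20.58
ee_pos: [0.5342, 0.1549, 0.1271]
tcp_rot: [180.0, 0.1, 173.9]
wrist_force: [2.3, -0.7, -0.9]
opening: 0.0278
grasp_force: 31.4
```

Emit:
send_rows(moves=[0,0,-0.06,0,0,0,1,0,0,-0.06,0,0,0,1,0,0,0,0,0,0,1])

```text
time: 20.95
ee_pos: [0.5342, 0.1549, 0.1242]
tcp_rot: [180.0, 0.1, 173.9]
wrist_force: [3.1, -0.0, 2.0]
opening: 0.0276
grasp_force: 31.6
```

Emit:
send_rows(moves=[0.04,0,0,0,0,0,1,0,0,-0.06,0,0,0,1,0,0,-0.06,0,0,0,1,0,0,0,0,0,0,1])

```text
time: 21.45
ee_pos: [0.5347, 0.1549, 0.1207]
tcp_rot: [-180.0, -0.0, 173.9]
wrist_force: [3.2, 0.1, -2.6]
opening: 0.0277
grasp_force: 31.2
```

Emit:
send_rows(moves=[0.04,0,0,0,0,0,1,0,0,0,0,0,0,1])

```text
time: 21.7
ee_pos: [0.5352, 0.1549, 0.1207]
tcp_rot: [-180.0, -0.1, 173.9]
wrist_force: [0.2, 0.2, -1.2]
opening: 0.0277
grasp_force: 31.2
```

```bash
python3 - <<'E'
from h import *
o=bot.get_obs();print(o['time'],o['wrist_force'],o['torque'],o['ee_pos'],o['tcp_rot'])
E
```

```text
21.7 [ 0.1667131   0.19316049 -1.22648594] [0.01218727 0.0350923  0.00681467] [0.53522328 0.15486656 0.12067074] [-1.79986200e+02 -8.18459718e-02  1.73885318e+02]
```

Emit:
send_rows(moves=[0,0,-0.08,0,0,0,1,0,0,-0.08,0,0,0,1,0,0,-0.08,0,0,0,1,0,0,0,0,0,0,1])

```text
time: 22.2
ee_pos: [0.5356, 0.1549, 0.1148]
tcp_rot: [-180.0, -0.0, 173.9]
wrist_force: [0.6, -0.1, -0.8]
opening: 0.0277
grasp_force: 31.2
```

Emit:
send_rows(moves=[0,0,-0.06,0,0,0,1,0,0,-0.06,0,0,0,1,0,0,0,0,0,0,1])

```text
time: 22.58
ee_pos: [0.5357, 0.1549, 0.1119]
tcp_rot: [-180.0, -0.0, 173.9]
wrist_force: [-0.4, -0.2, -1.5]
opening: 0.0276
grasp_force: 31.2
```

Emit:
send_rows(moves=[0,0,-0.06,0,0,0,1,0,0,-0.06,0,0,0,1,0,0,0,0,0,0,1])

```text
time: 22.95
ee_pos: [0.5357, 0.1549, 0.1089]
tcp_rot: [-180.0, -0.0, 173.9]
wrist_force: [1.0, 0.0, -1.7]
opening: 0.0277
grasp_force: 31.2
```

Emit:
send_rows(moves=[0,0,-0.05,0,0,0,1,0,0,-0.05,0,0,0,1,0,0,0,0,0,0,1])

```text
time: 23.32
ee_pos: [0.5358, 0.1549, 0.1065]
tcp_rot: [-180.0, 0.0, 173.9]
wrist_force: [1.2, -0.0, -0.4]
opening: 0.0281
grasp_force: 31.2
```

Emit:
send_rows(moves=[0,0,-0.05,0,0,0,1,0,0,-0.05,0,0,0,1,0,0,0,0,0,0,1])

```text
time: 23.7
ee_pos: [0.5359, 0.1549, 0.104]
tcp_rot: [180.0, 0.0, 173.9]
wrist_force: [2.7, -0.0, -1.4]
opening: 0.0277
grasp_force: 31.2
```

Emit:
send_rows(moves=[0,0,-0.04,0,0,0,1,0,0,0,0,0,0,1])

```text
time: 23.95
ee_pos: [0.5359, 0.1549, 0.1031]
tcp_rot: [180.0, 0.0, 173.9]
wrist_force: [2.2, -0.9, -1.8]
opening: 0.0278
grasp_force: 31.3
```

Emit:
send_rows(moves=[0,0,-0.04,0,0,0,1,0,0,0,0,0,0,1])

```text
time: 24.2
ee_pos: [0.5359, 0.1549, 0.1021]
tcp_rot: [180.0, 0.0, 173.9]
wrist_force: [2.4, -1.0, -0.8]
opening: 0.0278
grasp_force: 31.3
```

Emit:
send_rows(moves=[0.03,0,0,0,0,0,1,0,0,0,0,0,0,1])

```text
time: 24.45
ee_pos: [0.5362, 0.1549, 0.1018]
tcp_rot: [-180.0, -0.0, 173.9]
wrist_force: [-0.1, 0.5, -1.1]
opening: 0.0275
grasp_force: 31.3
```

Emit:
send_rows(moves=[0,0,-0.04,0,0,0,1,0,0,0,0,0,0,1])

```text
time: 24.7
ee_pos: [0.5363, 0.1549, 0.1008]
tcp_rot: [-180.0, -0.0, 173.9]
wrist_force: [-0.6, 0.2, -0.9]
opening: 0.0278
grasp_force: 31.3
```

Emit:
send_rows(moves=[0,0,-0.03,0,0,0,1,0,0,0,0,0,0,1])

```text
time: 24.95
ee_pos: [0.5364, 0.1549, 0.1002]
tcp_rot: [-180.0, -0.0, 173.9]
wrist_force: [-0.4, -0.2, -1.7]
opening: 0.0278
grasp_force: 31.2
```

Emit:
send_rows(moves=[0,0,-0.04,0,0,0,1,0,0,0,0,0,0,1])

```text
time: 25.2
ee_pos: [0.5364, 0.1549, 0.0992]
tcp_rot: [-180.0, -0.0, 173.9]
wrist_force: [-0.8, 0.4, -1.2]
opening: 0.0275
grasp_force: 31.3
```

Emit:
send_rows(moves=[0,0,-0.03,0,0,0,1,0,0,0,0,0,0,1])

```text
time: 25.45
ee_pos: [0.5364, 0.1549, 0.0985]
tcp_rot: [180.0, -0.0, 173.9]
wrist_force: [-2.4, 0.5, -0.3]
opening: 0.0275
grasp_force: 31.4
```

Emit:
send_rows(moves=[0,0,-0.03,0,0,0,1,0,0,0,0,0,0,1])

```text
time: 25.7
ee_pos: [0.5365, 0.1549, 0.0979]
tcp_rot: [180.0, 0.0, 173.9]
wrist_force: [-2.7, 0.1, 1.3]
opening: 0.028
grasp_force: 31.6
```

Emit:
send_rows(moves=[-0.01,0,0,0,0,0,1,0,0,0,0,0,0,1])

```text
time: 25.95
ee_pos: [0.5364, 0.1549, 0.0979]
tcp_rot: [180.0, 0.0, 173.9]
wrist_force: [-1.8, -0.1, 1.8]
opening: 0.0277
grasp_force: 31.6
```

Emit:
send_rows(moves=[0,0,-0.02,0,0,0,1,0,0,0,0,0,0,1])

```text
time: 26.2
ee_pos: [0.5364, 0.1549, 0.0975]
tcp_rot: [180.0, 0.0, 173.9]
wrist_force: [-2.0, 1.0, 4.5]
opening: 0.0279
grasp_force: 31.7
```

```bash
python3 - <<'E'
from h import *
o=bot.get_obs();print(o['time'],o['wrist_force'],o['torque'],o['ee_pos'],o['tcp_rot'])
E
```

```text
26.2 [-2.01865004  0.96957335  4.52151219] [ 0.07370301  0.43520566 -0.01143281] [0.53639466 0.15493537 0.09748789] [1.79986683e+02 2.50174705e-02 1.73879125e+02]
```

Emit:
send_rows(moves=[-0.01,0,0,0,0,0,1,0,0,0,0,0,0,1,0,0,0,0,0,0,1])

```text
time: 26.58
ee_pos: [0.5363, 0.1549, 0.0974]
tcp_rot: [180.0, 0.0, 173.9]
wrist_force: [0.4, 0.2, 3.2]
opening: 0.0277
grasp_force: 31.8
```

Emit:
send_rows(moves=[0,0,0,0,0,0,1])

```text
time: 26.7
ee_pos: [0.5362, 0.1549, 0.0975]
tcp_rot: [180.0, 0.0, 173.9]
wrist_force: [1.4, 0.2, 4.2]
opening: 0.0277
grasp_force: 31.8
```

Emit:
send_rows(moves=[0,0,0,0,0,0,1])

```text
time: 26.82
ee_pos: [0.5362, 0.1549, 0.0974]
tcp_rot: [180.0, 0.0, 173.9]
wrist_force: [0.9, 0.1, 5.1]
opening: 0.0274
grasp_force: 31.8
```

```bash
python3 -c "
from workcell import bot
print(bot.job_done())"
```

```text
the job is handed in; nothing more can be done
None
```

I handed the job in at about 27 s of the 58 s allowed. The knob is turned anticlockwise to its stop, and the gauge is held about 32 mm down between the jaws with roughly a 5 N push. That puts the jaw opening at roughly 4.9 mm, worked out from depth and taper, not read off the gauge.

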